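# Stack a filter cell in its assembly nest

### The arm

A 6-joint arm with a two-finger parallel gripper is mounted at the origin on the work surface. World frame = base frame: x ahead of the robot, y to its left, z up, the work surface at z = 0. Lengths are in mm, angles in rad, forces in N, time in s.
With the tool pointing down it reaches from about 400 to 925 mm from the base axis. Payload 12.5 kg.
Tool frame: the origin (TCP) lies midway between the tips of the shut fingers; the grasp point (between the pads) lies 19 mm behind it; z points along the fingers, y is the direction in which the jaws open and shut (so a half turn about z gives the same grasp; the last joint's range is limited). The gripper opens to 95 mm and grips with 3 to 60 N. Pads are 20 mm wide; open, the fingers measure 119 mm over their backs; the gripper's body (75 mm by 180 mm) begins 59 mm behind the grasp point.
Start: joints at [-1.396, 0.491, 1.559, -0, 1.092, -0.106], TCP at [173.225, -600.533, 214.661] pointing down, gripper open.
Joint ranges: [-3.1, 3.1], [-0.84, 2.19], [0.05, 2.79], [-1.13, 4.28], [0.06, 2.93], [-2.69, 2.69]. Speed limits (rad/s): [2.22, 2.22, 2.79, 3.14, 3.14, 3.14].

### API

Orientations are given as [roll, pitch, yaw] about the fixed x, y, z axes, in that order (R = Rz(yaw) Ry(pitch) Rx(roll)).
In Python, from cell import * gives the robot as it stands. The module is installed in compiled form; this text tells all that it offers.
- The arm moves only by the tool carry_out, never from a script. Its argument "moves" is a list of rows, each an object of numbers: "dx", "dy", "dz": the shift along the tool's x, y, z in m; "twist": the turn about the tool's z in degrees. A call has 1 to 5 rows; each row is the pose to reach, as a shift and turn from the pose commanded when the call began, along the tool's axes at that moment; what a row does not reach only later rows make up. A row lasts 1/10 s, in which the tool goes at most 50 mm and 8.59 degrees, less where a joint would pass 70% of its speed; a pose out of reach is approached as far as the arm can. A call with a gripper value outside its range is refused whole. "grip" is the finger opening in m, from 0 to 0.0951, set as the call begins (left out, the last holds). The fingers move at their own pace and stop on an object; the grip force is fixed at half the most. Time passes only in rows, so rows that repeat a pose let the fingers close. It gives the time, the measured TCP pose, the force and the opening at its end, in the units of the state.
- state(): the state, without advancing time (a new reading comes with each control period).
- read_camera(name): name is "scene" or "top"; returns (picture, depth): 400x640x3 uint8, red, green, blue; 400x640 float32, mm along the optical axis (not along the pixel's ray), 0 where there is no reading.
- camera_info(name): a dict with "mtx" (3x3 intrinsics, pixels), "R" (3x3) and "t" (3): a world point X has camera coordinates R X + t. Camera axes: x right, y down, z forward; pixel columns grow to the right and rows downward; lengths in mm; the calibration is good to about 2 mm. A picture is of the moment at which its call begins. camera_info takes no time and is no camera call.
- job_done(): hands the job in, once; it reports no verdict.
The state is a dict: "t": time; "joints": joint angles; "qvel": joint speeds; "tau": joint torques, N m; "eef_pos": TCP position; "tcp_rot": TCP orientation; "ft_force": force on the tool from outside, world axes, zero at the start; "moment": the same for the moment, N m; "opening": opening from 0.0 (shut) to 1.0 (fully open).
Only numpy, scipy, OpenCV 4.12 (cv2) and the standard library are available. Lean on these libraries where they do the work, as an engineer would, in place of code of your own. Each camera call takes 0.05 s, during which the arm holds its last target. There are 200 camera calls.

### The job

The aluminium body of a filter cell already sits in the pocket of the assembly nest. Stack the rest of the cell on it: first the large white spacer, flat and square to the pocket, then the large steel disc, stem up, flat on the spacer. Lower each one into the pocket rather than dropping it; the smaller spacer and disc belong to another cell.

Things in the scene. Friction and masses are not known exactly. Their poses are not given: they have to be found in the camera images.
- pocket (a point): Centre of the pocket floor of the assembly nest, 12 mm above the bench; z up, x and y along the pocket's sides. The fixed nest: aluminium base plate 120 x 120 x 12 mm with four grey L-shaped corner posts, 8 mm thick, round a pocket 70 x 70 mm. Posts rise 60 mm over the floor, then lips flare out 6 mm over 10 mm more. Each side has an open gap 46 mm wide at its middle, full height, for fingers.
- cell_centre (a point): Centre (15 mm above its underside) of the body of the cell, a loose aluminium block 56 x 56 x 30 mm with a round well of 37 mm diameter in its top. It already sits in the pocket, centred to about 3 mm, its top 30 mm above the pocket floor, and must stay there.
- spacer_centre (a point): Centre (10 mm above its underside) of the large spacer: white plastic square plate 56 x 56 x 20 mm with a round through hole of 35 mm, about 0.1 kg, flat on the bench; x, y along its sides, z up; any quarter turn will do. A smaller white spacer, 38 x 38 x 14 mm, is not wanted. Seated on the cell body, this point is 40 mm above the pocket floor.
- disc_stem (a point): Middle of the stem of the large steel disc, on its axis, 31 mm above its underside; z up. Disc 56 mm diameter, 10 mm thick; round stem on top, 24 mm diameter, 42 mm long (52 mm high in all); about 0.25 kg. Stands on the bench stem up; grip the stem. A smaller disc (36 mm diameter, 34 mm high) is not wanted. Seated on the spacer, this point is 81 mm above the pocket floor.
Not all that is in view belongs to the job. Leave any brown look-alike of the part that bears spacer_centre alone.

How it is judged (in metres and radians):
On the way, in this order (a step that is already met when the one before it is completed fails the run):
1. the large spacer lies flat and square in the pocket on the cell body, released (horizontal distance between each of spacer_centre, cell_centre and pocket below 0.012 m and z of spacer_centre in the frame of pocket between 0.035 and 0.045 m and angle between each of spacer_centre, cell_centre's own z axis and vertical below 0.175 rad and (angle between the x axis of spacer_centre and the x axis of pocket, either way round below 0.262 rad or angle between the x axis of spacer_centre and the y axis of pocket, either way round below 0.262 rad) and z of cell_centre in the frame of pocket between 0.01 and 0.02 m and contact force between the fingers and spacer below 0.1 N), for 0.2 s.
2. the large disc lies flat in the pocket on the spacer, released (horizontal distance between each of disc_stem, spacer_centre, cell_centre and pocket below 0.012 m and z of disc_stem in the frame of pocket between 0.076 and 0.086 m and angle between each of disc_stem, spacer_centre, cell_centre's own z axis and vertical below 0.175 rad and z of spacer_centre in the frame of pocket between 0.035 and 0.045 m and (angle between the x axis of spacer_centre and the x axis of pocket, either way round below 0.262 rad or angle between the x axis of spacer_centre and the y axis of pocket, either way round below 0.262 rad) and z of cell_centre in the frame of pocket between 0.01 and 0.02 m and contact force between the fingers and disc below 0.1 N), for 0.2 s.
At the end, for the whole second after the job is handed in: Cell body, large spacer and large disc (stem up) are stacked in this order in the pocket, each within 12 mm of the pocket's axis, within 5 mm of its seated height and within 10 degrees of level, the spacer's sides within 15 degrees of the pocket's sides; all released and at rest (all of step 2 and contact force between the fingers and spacer below 0.1 N and linear speed of each of spacer, disc, cell below 0.02 m/s); the robot touches nothing.
It fails at once if the spacer is dropped into the pocket (falls faster than 0.8 m/s over the nest) (linear speed of spacer above 0.8 m/s and horizontal distance between spacer_centre and pocket below 0.05 m and z of spacer_centre in the frame of pocket below 0.16 m).
It fails at once if the disc is dropped into the pocket (falls faster than 0.8 m/s over the nest) (linear speed of disc above 0.8 m/s and horizontal distance between disc_stem and pocket below 0.05 m and z of disc_stem in the frame of pocket below 0.16 m).
It also fails if it takes over 54 s, if anything falls off the work surface, if the arm or the gripper's body presses on something with over 40 N, if the wrist force passes 120 N, or if a joint passes its speed limit or range.

## Working session

There is one attempt and no reset: what is moved stays moved. The work goes in short steps, Python scripts to look and compute and a tool call to move; the robot and the scene stay as the last step left them, time stands still between calls to the robot, and variables do not carry over. Pictures are saved under pics/ and viewed, about 8 in all and at most 12, crops included, and the job is handed in when it is done.

Besides the shell and the picture viewer there is one more tool, called after ">>>" in YAML: its name, and indented under it one key for each argument. carry_out: Moves the arm, as the interface text tells. Its arguments: {"type":"object","properties":{"moves":{"type":"array","items":{"type":"object","properties":{"dx":{"type":"number"},"dy":{"type":"number"},"dz":{"type":"number"},"twist":{"type":"number"}}}},"grip":{"type":"number"}},"required":["moves"]}

```bash
mkdir -p pics
cat > h.py <<'E'
from cell import *
import numpy as np, cv2
def cast(name,uv,z):
    c=camera_info(name);K=np.array(c["mtx"]);R=np.array(c["R"]);t=np.array(c["t"]).ravel()
    uv=np.atleast_2d(uv).astype(float)
    d=(R.T@np.linalg.inv(K)@np.c_[uv,np.ones(len(uv))].T).T
    o=-R.T@t
    return o+d*((z-o[2])/d[:,2])[:,None]
def cloud(name,depth):
    c=camera_info(name);K=np.array(c["mtx"]);R=np.array(c["R"]);t=np.array(c["t"]).ravel()
    v,u=np.mgrid[:400,:640]
    P=np.linalg.inv(K)@np.stack([u.ravel(),v.ravel(),np.ones(u.size)])*depth.ravel()
    return ((R.T@(P-t[:,None])).T).reshape(400,640,3)
E
python3 - <<'E'
from h import *
print(state())
for n in("scene","top"):
    p,d=read_camera(n);cv2.imwrite(f"pics/{n}0.png",p[:,:,::-1]);np.savez(f"pics/{n}0.npz",p=p,d=d)
    c=camera_info(n);print(n,np.round(c["mtx"],1).tolist(),np.round(-np.array(c["R"]).T@np.ravel(c["t"])),np.round(c["R"],2).tolist(),(d==0).mean())
E
```

```text
{'t': 0.0, 'joints': array([-1.39562148e+00,  4.91544807e-01,  1.55949116e+00,  2.19259997e-05,
        1.09169358e+00, -1.05592584e-01]), 'qvel': array([ 4.94136357e-05,  1.19887939e-03, -1.00200724e-03,  4.39091577e-04,
        1.16901693e-03,  3.13483399e-04]), 'tau': array([ 1.54974863e-03, -6.12634993e+01, -2.58182073e+01,  6.92515704e-02,
        4.81827662e-02, -9.54538814e-05]), 'eef_pos': array([ 173.16854601, -600.25769233,  214.05655269]), 'tcp_rot': array([-3.14046414e+00, -1.39161954e-04,  2.80757236e-01]), 'ft_force': array([-0.4186827 ,  0.5061166 , -0.58737416]), 'moment': array([-0.00294266, -0.01298261,  0.03360844]), 'opening': 1.0029600804033822}
scene [[503.3, 0.0, 309.9], [0.0, 503.3, 201.5], [0.0, 0.0, 1.0]] [1310.  174. 1085.] [[-0.2, 0.98, -0.01], [0.75, 0.15, -0.64], [-0.63, -0.14, -0.77]] 0.00403125
top [[386.1, 0.0, 319.1], [0.0, 386.1, 204.1], [0.0, 0.0, 1.0]] [402. -13. 874.] [[0.01, -1.0, 0.03], [-1.0, -0.01, -0.08], [0.08, -0.03, -1.0]] 0.003796875
```

View pics/top0.png

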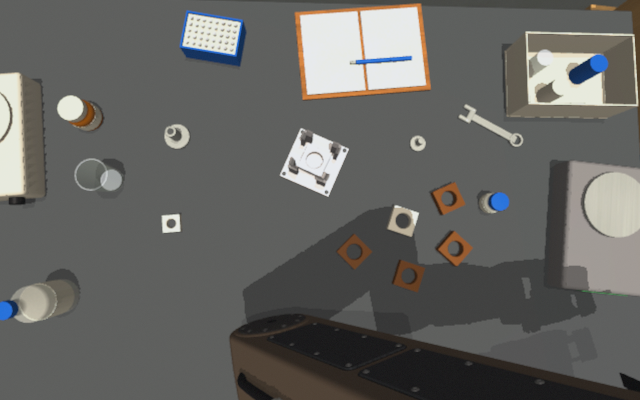

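View pics/scene0.png

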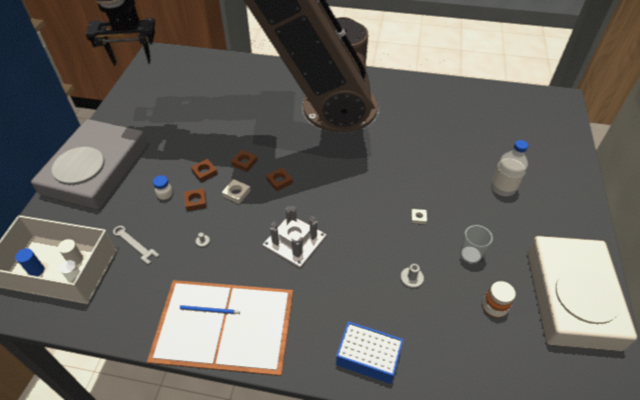

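Candidates in the top view:
- **White spacers:** the large one at (403,221) and the small one at (171,223). The brown look-alikes at (448,198), (455,248), (354,251) and (409,276) are not wanted.
- **Discs:** the large one at (176,136) and the small one at (418,143).
- **Nest:** at (314,161).

I choose the spacer at (403,221) and the disc at (176,136), and will check their sizes next.

Run:
```python
from h import *
f=np.load("pics/top0.npz");p,d=f["p"],f["d"];C=cloud("top",d)
s=np.load("pics/scene0.npz");
hsv=cv2.cvtColor(p,cv2.COLOR_RGB2HSV)
m=((hsv[...,1]<70)&(hsv[...,2]>115)).astype(np.uint8)
n,l,st,ce=cv2.connectedComponentsWithStats(m)
def comp(u,v):
    w=l[v-10:v+11,u-10:u+11];k=np.bincount(w[w>0]).argmax();return (l==k).astype(np.uint8)
def rect(u,v,z):
    k=comp(u,v);c=max(cv2.findContours(k,0,2)[0],key=cv2.contourArea)
    X=cast("top",c.reshape(-1,2),z)[:,:2].astype(np.float32);return cv2.minAreaRect(X)
print("spacer",rect(403,221,20));print("small",rect(171,223,14))
print("nest",rect(314,161,12))
def hz(u,v,r=25):
    P=C[v-r:v+r,u-r:u+r].reshape(-1,3);return P
for nm,u,v,a,b in[("spacer",403,221,14,26),("nestplate",314,161,6,18),("celltop",314,161,36,48),("posts",314,161,72,95),("disc",176,136,5,16),("stem",176,136,46,60)]:
    P=hz(u,v,45 if nm in("nestplate",) else 28);P=P[(P[:,2]>a)&(P[:,2]<b)]
    r=cv2.minAreaRect(P[:,:2].astype(np.float32));(x,y),rr=cv2.minEnclosingCircle(P[:,:2].astype(np.float32))
    print(nm,len(P),P.mean(0).round(1),np.round(np.r_[r[0],r[1],r[2]],1),"circ",round(x,1),round(y,1),round(rr,1))
# bench depth bias
print("bench z",np.median(C[200:300,200:240,2]),np.median(C[180:200,100:150,2]))
a=cv2.resize(p[130:300,260:480],None,fx=2.6,fy=2.6,interpolation=2);b=cv2.resize(p[90:150,140:215],(562,450//1),interpolation=2)
b=cv2.resize(p[100:170,145:215],(220,220),interpolation=2)
out=np.zeros((a.shape[0],a.shape[1]+220,3),np.uint8);out[:,:a.shape[1]]=a;out[:220,a.shape[1]:]=b
q=s["p"][235:305,380:450];out[222:442,a.shape[1]:]=cv2.resize(q,(220,220),interpolation=2)
cv2.imwrite("pics/c1.png",out[:,:,::-1]);print(out.shape)
```

```text
spacer ((433.9828796386719, -228.2429656982422), (58.835601806640625, 58.15858840942383), 72.05537414550781)
small ((424.01910400390625, 285.4012451171875), (40.102264404296875, 41.26862716674805), 2.198458671569824)
nest ((565.5960083007812, -29.218780517578125), (122.04129791259766, 123.16946411132812), 66.9115219116211)
spacer 463 [ 432.8 -228.6   20.3] [ 432.8 -228.9   57.    55.9   72. ] circ 433.6 -228.7 38.7
nestplate 1611 [557.6 -30.2  12.5] [586.1 -39.2 120.1 167.7  67.1] circ 578.6 -36.3 94.7
celltop 496 [563.5 -29.3  42.4] [560.7 -28.7  85.4  78.9  67.1] circ 557.3 -28.6 54.8
posts 251 [562.7 -31.   78.7] [564.3 -29.9  88.7  89.2  67.2] circ 563.3 -30.7 58.4
disc 337 [615.7 275.1  10.4] [639.2 286.2 113.1  87.2  13.1] circ 639.2 286.2 71.4
stem 101 [618.2 278.4  52.1] [618.4 278.7  22.6  22.1  62.1] circ 618.7 279.1 12.1
bench z 0.3561232688592124 1.0702530954515943
(442, 792, 3)
```

View pics/c1.png

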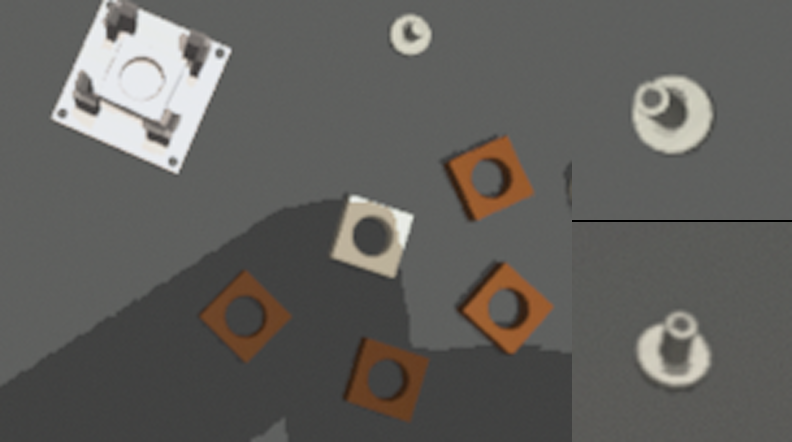

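The crop confirms the choice. The spacer is the white 57 mm square and the disc has a tall stem of about 12 mm radius.

```bash
cat >> h.py <<'E'
def go(x,y,z,psi):
    s=state();p=s["eef_pos"];a=s["tcp_rot"][2];c,n=np.cos(a),np.sin(a)
    D=np.array([x,y,z])-p
    tw=(np.degrees(a)-psi+180)%360-180
    print("t",round(s["t"],2),"pos",p.round(1),"rpy",np.degrees(s["tcp_rot"]).round(1),"open",round(s["opening"]*95.1,1),"F",s["ft_force"].round(1))
    print("dx %.4f dy %.4f dz %.4f twist %.1f"%((D[0]*c+D[1]*n)/1e3,(D[0]*n-D[1]*c)/1e3,-D[2]/1e3,tw))
E
python3 -c "
from h import *
go(433.3,-228.6,140,-18)"
```

```text
t 0.1 pos [ 173.2 -600.3  214.1] rpy [-179.9   -0.    16.1] open 95.0 F [-1.6  0.2 -0.4]
dx 0.3530 dy -0.2851 dz 0.0741 twist 34.1
```

>>> carry_out:
  moves:
    - {"dx": 0.353, "dy": -0.285, "dz": 0.074, "twist": 34}
    - {"dx": 0.353, "dy": -0.285, "dz": 0.074, "twist": 34}
    - {"dx": 0.353, "dy": -0.285, "dz": 0.074, "twist": 34}
    - {"dx": 0.353, "dy": -0.285, "dz": 0.074, "twist": 34}
    - {"dx": 0.353, "dy": -0.285, "dz": 0.074, "twist": 34}

```text
t: 0.6
eef_pos: [314.5, -398.0, 174.3]
tcp_rot: [-3.142, 0.0, -0.318]
ft_force: [0.9, -0.3, -0.3]
opening: 1.0
```

```bash
python3 -c "
from h import *
go(433.3,-228.6,100,-18)"
```

```text
t 0.6 pos [ 314.5 -398.   174.3] rpy [-180.     0.   -18.2] open 95.1 F [ 0.9 -0.3 -0.3]
dx 0.0598 dy -0.1981 dz 0.0743 twist -0.2
```

>>> carry_out:
  moves:
    - {"dx": 0.06, "dy": -0.198, "dz": 0.074}
    - {"dx": 0.06, "dy": -0.198, "dz": 0.074}
    - {"dx": 0.06, "dy": -0.198, "dz": 0.074}
    - {"dx": 0.06, "dy": -0.198, "dz": 0.074}
    - {"dx": 0.06, "dy": -0.198, "dz": 0.074}

```text
schema error: expected keys dx, dy, dz, twist
```

Run:
```python
from h import *
go(433.3,-228.6,50,-18)
p,d=read_camera("scene");np.savez("pics/s1.npz",p=p,d=d)
cv2.imwrite("pics/s1.png",cv2.resize(p[60:260,130:370],None,fx=3,fy=3,interpolation=2)[:,:,::-1])
```

```text
t 0.6 pos [ 314.5 -398.   174.3] rpy [-180.     0.   -18.2] open 95.1 F [ 0.9 -0.3 -0.3]
dx 0.0598 dy -0.1981 dz 0.1243 twist -0.2
```

View pics/s1.png

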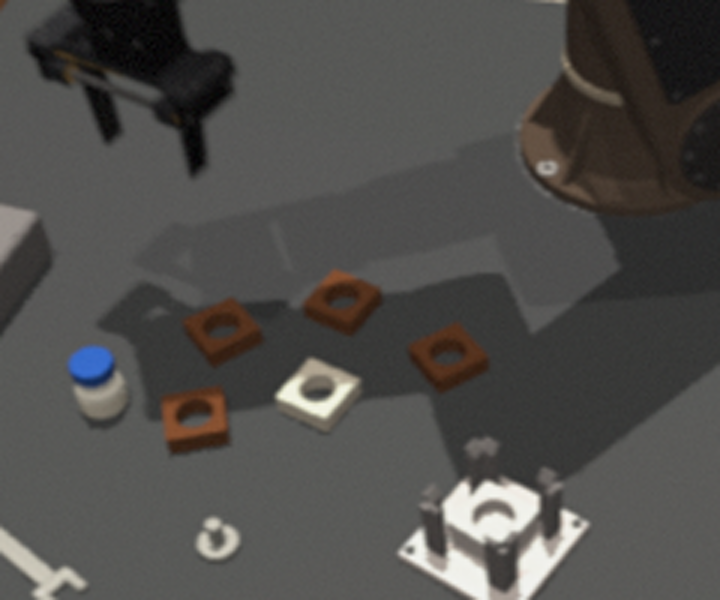

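The move was refused because twist is required. The crop still shows the spacer undisturbed at about (318,395), with the gripper at upper left and the way clear. I'll resend the move.

>>> carry_out:
  moves:
    - {"dx": 0.06, "dy": -0.198, "dz": 0.074, "twist": 0}
    - {"dx": 0.06, "dy": -0.198, "dz": 0.074, "twist": 0}
    - {"dx": 0.06, "dy": -0.198, "dz": 0.074, "twist": 0}
    - {"dx": 0.06, "dy": -0.198, "dz": 0.074, "twist": 0}
    - {"dx": 0.06, "dy": -0.198, "dz": 0.074, "twist": 0}

```text
t: 1.15
eef_pos: [432.7, -226.6, 99.2]
tcp_rot: [-3.141, 0.002, -0.31]
ft_force: [-0.1, -1.1, -0.3]
opening: 1.006
```

Run:
```python
from h import *
go(433.3,-228.6,6,-18)
p,d=read_camera("scene");np.savez("pics/s2.npz",p=p,d=d)
cv2.imwrite("pics/s2.png",cv2.resize(p[100:230,160:340],None,fx=4,fy=4,interpolation=2)[:,:,::-1])
```

```text
t 1.15 pos [ 432.7 -226.6   99.2] rpy [-1.80e+02  1.00e-01 -1.78e+01] open 95.6 F [-0.1 -1.1 -0.3]
dx 0.0012 dy 0.0017 dz 0.0932 twist 0.2
```

View pics/s2.png

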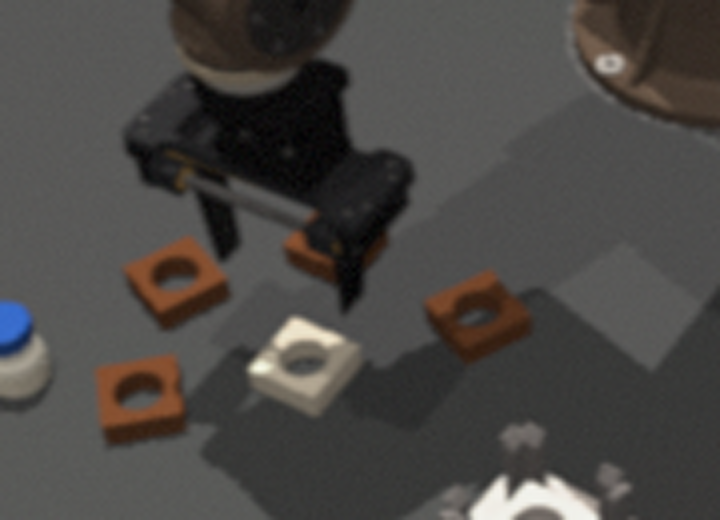

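The crop shows the open fingers, tips at about (228,255) and (347,305), hovering over the spacer at (305,365) and lined up with its sides. They will clear the brown plates, so I'll descend.

>>> carry_out:
  moves:
    - {"dx": 0.001, "dy": 0.002, "dz": 0.04, "twist": 0}
    - {"dx": 0.001, "dy": 0.002, "dz": 0.07, "twist": 0}
    - {"dx": 0.001, "dy": 0.002, "dz": 0.085, "twist": 0}
    - {"dx": 0.001, "dy": 0.002, "dz": 0.092, "twist": 0}
    - {"dx": 0.001, "dy": 0.002, "dz": 0.092, "twist": 0}

```text
t: 1.7
eef_pos: [431.9, -232.2, 8.2]
tcp_rot: [-3.141, 0.001, -0.313]
ft_force: [-0.0, 0.3, 0.1]
opening: 1.003
```

>>> carry_out:
  moves:
    - {"dx": 0, "dy": 0, "dz": 0, "twist": 0}
    - {"dx": 0, "dy": 0, "dz": 0, "twist": 0}
    - {"dx": 0, "dy": 0, "dz": 0, "twist": 0}
    - {"dx": 0, "dy": 0, "dz": 0, "twist": 0}
    - {"dx": 0, "dy": 0, "dz": 0, "twist": 0}
  grip: 0.04

```text
t: 2.2
eef_pos: [432.3, -232.0, 9.0]
tcp_rot: [3.141, -0.001, -0.313]
ft_force: [-0.1, 1.7, 1.7]
opening: 0.635
```

>>> carry_out:
  moves:
    - {"dx": 0, "dy": 0, "dz": 0, "twist": 0}
    - {"dx": 0, "dy": 0, "dz": 0, "twist": 0}
    - {"dx": 0, "dy": 0, "dz": 0, "twist": 0}

```text
t: 2.5
eef_pos: [432.3, -232.0, 8.9]
tcp_rot: [3.142, -0.0, -0.313]
ft_force: [-0.8, 1.7, 5.7]
opening: 0.587
```

The opening is 55.8 mm, so the spacer is held. Lifting now.

>>> carry_out:
  moves:
    - {"dx": 0, "dy": 0, "dz": -0.03, "twist": 0}
    - {"dx": 0, "dy": 0, "dz": -0.07, "twist": 0}
    - {"dx": 0, "dy": 0, "dz": -0.11, "twist": 0}
    - {"dx": 0, "dy": 0, "dz": -0.13, "twist": 0}
    - {"dx": 0, "dy": 0, "dz": -0.13, "twist": 0}

```text
t: 3.0
eef_pos: [433.1, -232.6, 141.0]
tcp_rot: [3.14, -0.005, -0.312]
ft_force: [-0.4, -0.2, -1.8]
opening: 0.588
```

```bash
python3 -c "
from h import *
go(564.5,-29.7,135,-23)"
```

```text
t 3.0 pos [ 433.1 -232.6  141. ] rpy [179.9  -0.3 -17.9] open 55.9 F [-0.4 -0.2 -1.8]
dx 0.0627 dy -0.2335 dz 0.0060 twist 5.1
```

>>> carry_out:
  moves:
    - {"dx": 0.011, "dy": -0.04, "dz": 0, "twist": 2}
    - {"dx": 0.023, "dy": -0.085, "dz": 0, "twist": 4}
    - {"dx": 0.035, "dy": -0.13, "dz": 0, "twist": 5}
    - {"dx": 0.047, "dy": -0.175, "dz": 0, "twist": 5}
    - {"dx": 0.057, "dy": -0.21, "dz": 0, "twist": 5}

```text
t: 3.5
eef_pos: [551.5, -47.4, 137.0]
tcp_rot: [3.141, 0.002, -0.399]
ft_force: [0.2, -0.4, -1.5]
opening: 0.586
```

>>> carry_out:
  moves:
    - {"dx": 0.004, "dy": -0.02, "dz": 0, "twist": 0}
    - {"dx": 0.004, "dy": -0.023, "dz": 0, "twist": 0}
    - {"dx": 0.004, "dy": -0.023, "dz": 0, "twist": 0}

```text
t: 3.8
eef_pos: [563.0, -29.8, 137.3]
tcp_rot: [3.141, 0.002, -0.399]
ft_force: [0.7, 0.2, -2.1]
opening: 0.587
```

Run:
```python
from h import *
go(564.5,-29.7,62,-23)
p,d=read_camera("scene");np.savez("pics/s3.npz",p=p,d=d)
q,e=read_camera("top");np.savez("pics/t3.npz",p=q,d=e)
A=cv2.resize(p[120:280,210:380],None,fx=2.3,fy=2.3,interpolation=2);B=cv2.resize(q[80:240,230:400],None,fx=2.3,fy=2.3,interpolation=2)
cv2.imwrite("pics/c3.png",np.hstack([A,B])[:,:,::-1])
```

```text
t 3.8 pos [563.  -29.8 137.3] rpy [ 1.80e+02  1.00e-01 -2.28e+01] open 55.9 F [ 0.7  0.2 -2.1]
dx 0.0013 dy -0.0007 dz 0.0753 twist 0.2
```

View pics/c3.png

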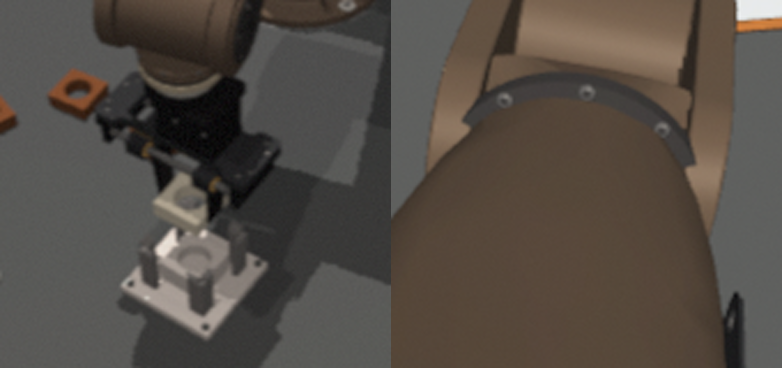

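The spacer is held level over the nest, at about (183,205) in the left panel. The top view is blocked by the arm. The underside is about 9 mm below the TCP, so it should seat at TCP z of about 51. I'll lower in steps.

>>> carry_out:
  moves:
    - {"dx": 0.001, "dy": -0.001, "dz": 0.02, "twist": 0}
    - {"dx": 0.001, "dy": -0.001, "dz": 0.035, "twist": 0}
    - {"dx": 0.001, "dy": -0.001, "dz": 0.05, "twist": 0}
    - {"dx": 0.001, "dy": -0.001, "dz": 0.06, "twist": 0}
    - {"dx": 0.001, "dy": -0.001, "dz": 0.06, "twist": 0}

```text
t: 4.4
eef_pos: [564.1, -30.3, 77.5]
tcp_rot: [3.141, 0.002, -0.401]
ft_force: [0.5, 0.2, -0.1]
opening: 0.587
```

>>> carry_out:
  moves:
    - {"dx": 0, "dy": 0, "dz": 0.006, "twist": 0}
    - {"dx": 0, "dy": 0, "dz": 0.012, "twist": 0}
    - {"dx": 0, "dy": 0, "dz": 0.017, "twist": 0}
    - {"dx": 0, "dy": 0, "dz": 0.022, "twist": 0}
    - {"dx": 0, "dy": 0, "dz": 0.022, "twist": 0}

```text
t: 4.9
eef_pos: [564.7, -29.5, 56.0]
tcp_rot: [3.141, 0.001, -0.4]
ft_force: [0.9, -1.1, -0.8]
opening: 0.585
```

Run:
```python
from h import *
go(564.5,-29.7,51,-23)
p,d=read_camera("scene")
A=cv2.resize(p[160:270,240:350],None,fx=5,fy=5,interpolation=2)
cv2.imwrite("pics/c4.png",A[:,:,::-1])
```

```text
t 4.9 pos [564.7 -29.5  56. ] rpy [180.    0.  -22.9] open 55.6 F [ 0.9 -1.1 -0.8]
dx -0.0001 dy 0.0003 dz 0.0050 twist 0.1
```

View pics/c4.png

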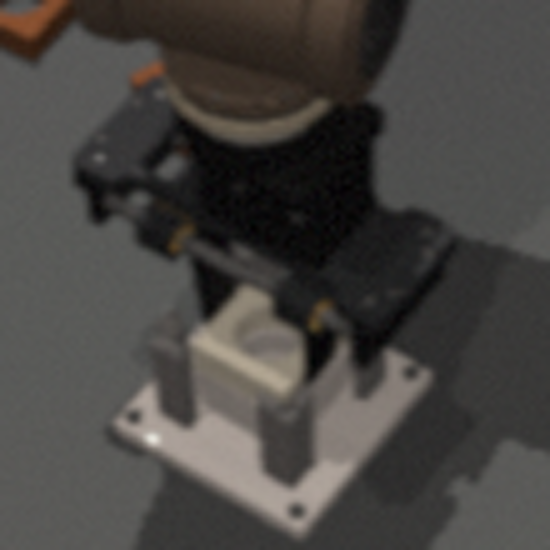

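The spacer at (250,355) is between the posts and level, with about 5 mm to go. I'll lower in small steps and watch the force.

>>> carry_out:
  moves:
    - {"dx": 0, "dy": 0, "dz": 0.002, "twist": 0}
    - {"dx": 0, "dy": 0, "dz": 0.004, "twist": 0}
    - {"dx": 0, "dy": 0, "dz": 0.0045, "twist": 0}
    - {"dx": 0, "dy": 0, "dz": 0.0045, "twist": 0}

```text
t: 5.35
eef_pos: [565.0, -29.6, 52.1]
tcp_rot: [3.142, 0.0, -0.4]
ft_force: [-0.3, -0.1, -0.8]
opening: 0.589
```

>>> carry_out:
  moves:
    - {"dx": 0, "dy": 0, "dz": 0.001, "twist": 0}
    - {"dx": 0, "dy": 0, "dz": 0.0015, "twist": 0}
    - {"dx": 0, "dy": 0, "dz": 0.0015, "twist": 0}

```text
t: 5.65
eef_pos: [565.0, -29.6, 50.9]
tcp_rot: [3.142, -0.0, -0.4]
ft_force: [-0.4, -0.2, 4.3]
opening: 0.589
```

Fz rose to 4.3 N, so the spacer is seated. I'll release it and retreat upwards.

>>> carry_out:
  moves:
    - {"dx": 0, "dy": 0, "dz": 0, "twist": 0}
    - {"dx": 0, "dy": 0, "dz": 0, "twist": 0}
    - {"dx": 0, "dy": 0, "dz": 0, "twist": 0}
    - {"dx": 0, "dy": 0, "dz": 0, "twist": 0}
    - {"dx": 0, "dy": 0, "dz": 0, "twist": 0}
  grip: 0.08

```text
t: 6.15
eef_pos: [565.0, -29.6, 50.6]
tcp_rot: [3.142, -0.0, -0.4]
ft_force: [-0.5, 0.0, 0.2]
opening: 0.837
```

>>> carry_out:
  moves:
    - {"dx": 0, "dy": 0, "dz": -0.02, "twist": 0}
    - {"dx": 0, "dy": 0, "dz": -0.05, "twist": 0}
    - {"dx": 0, "dy": 0, "dz": -0.09, "twist": 0}
    - {"dx": 0, "dy": 0, "dz": -0.12, "twist": 0}
    - {"dx": 0, "dy": 0, "dz": -0.12, "twist": 0}

```text
t: 6.65
eef_pos: [566.5, -29.8, 174.5]
tcp_rot: [-3.14, -0.007, -0.4]
ft_force: [0.9, -0.5, -0.7]
opening: 0.838
```

```bash
python3 -c "
from h import *
go(618.5,278.9,120,-23)"
```

```text
t 6.65 pos [566.5 -29.8 174.5] rpy [-179.9   -0.4  -22.9] open 79.7 F [ 0.9 -0.5 -0.7]
dx -0.0723 dy -0.3046 dz 0.0545 twist 0.1
```

>>> carry_out:
  moves:
    - {"dx": -0.011, "dy": -0.045, "dz": 0, "twist": 0}
    - {"dx": -0.023, "dy": -0.095, "dz": 0, "twist": 0}
    - {"dx": -0.034, "dy": -0.14, "dz": 0.01, "twist": 0}
    - {"dx": -0.045, "dy": -0.19, "dz": 0.02, "twist": 0}
    - {"dx": -0.057, "dy": -0.24, "dz": 0.03, "twist": 0}

```text
t: 7.15
eef_pos: [605.0, 211.2, 140.2]
tcp_rot: [3.141, 0.001, -0.4]
ft_force: [0.8, -0.8, -1.1]
opening: 0.84
```

>>> carry_out:
  moves:
    - {"dx": -0.01, "dy": -0.04, "dz": 0.015, "twist": 0}
    - {"dx": -0.015, "dy": -0.06, "dz": 0.023, "twist": 0}
    - {"dx": -0.015, "dy": -0.063, "dz": 0.023, "twist": 0}
    - {"dx": -0.015, "dy": -0.063, "dz": 0.023, "twist": 0}

```text
t: 7.55
eef_pos: [615.7, 272.7, 117.9]
tcp_rot: [3.141, 0.001, -0.399]
ft_force: [-0.5, 1.3, 0.4]
opening: 0.842
```

Run:
```python
from h import *
go(618.5,278.9,18,-23)
p,d=read_camera("scene");np.savez("pics/s5.npz",p=p,d=d);q,e=read_camera("top");np.savez("pics/t5.npz",p=q,d=e)
C=cloud("top",e);P=C[125:200,275:355].reshape(-1,3)
P=P[(P[:,2]>56)&(P[:,2]<67)];r=cv2.minAreaRect(P[:,:2].astype(np.float32));print("spacer in nest",len(P),P.mean(0),r)
C=cloud("top",e);P=C[130:190,280:350].reshape(-1,3);print(np.histogram(P[:,2],bins=[0,20,36,50,56,58,60,62,64,66,70,90]))
A=cv2.resize(p[200:310,360:470],(380,380),interpolation=2);B=cv2.resize(q[110:210,265:365],(380,380),interpolation=2)
cv2.imwrite("pics/c5.png",np.hstack([A,B])[:,:,::-1])
```

```text
t 7.55 pos [615.7 272.7 117.9] rpy [179.9   0.  -22.9] open 80.1 F [-0.5  1.3  0.4]
dx 0.0001 dy -0.0068 dz 0.0999 twist 0.1
spacer in nest 551 [564.91745095 -29.67657372  62.22863948] ((564.0105590820312, -30.394485473632812), (85.22346496582031, 86.57533264160156), 67.24130249023438)
(array([2413,  234,  131,   34,   18,   44,  166,  238,   80,   16,  288]), array([ 0, 20, 36, 50, 56, 58, 60, 62, 64, 66, 70, 90]))
```

View pics/c5.png

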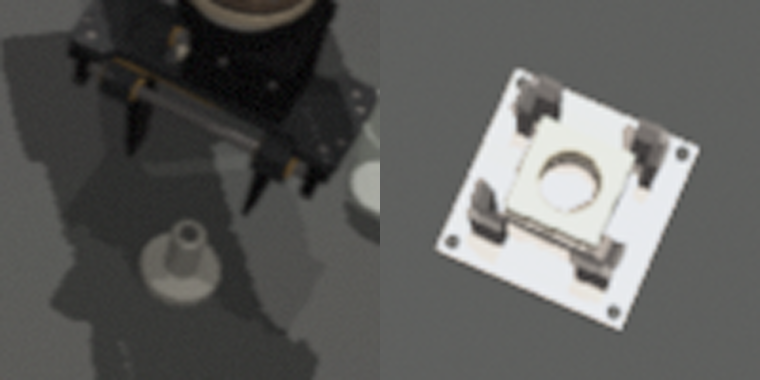

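The spacer lies flat, square and centred in the nest: top at z 62.2, centre about (564.5,-30). The left panel shows the fingers, tips at (133,150) and (247,210), over the disc stem at (188,232). I'll correct by 7 mm and descend.

>>> carry_out:
  moves:
    - {"dx": 0, "dy": -0.007, "dz": 0.02, "twist": 0}
    - {"dx": 0, "dy": -0.007, "dz": 0.05, "twist": 0}
    - {"dx": 0, "dy": -0.007, "dz": 0.08, "twist": 0}
    - {"dx": 0, "dy": -0.007, "dz": 0.098, "twist": 0}
    - {"dx": 0, "dy": -0.007, "dz": 0.098, "twist": 0}

```text
t: 8.15
eef_pos: [617.8, 277.6, 18.7]
tcp_rot: [3.139, 0.003, -0.402]
ft_force: [-0.1, 0.0, -0.3]
opening: 0.841
```

>>> carry_out:
  moves:
    - {"dx": 0, "dy": 0, "dz": 0, "twist": 0}
    - {"dx": 0, "dy": 0, "dz": 0, "twist": 0}
    - {"dx": 0, "dy": 0, "dz": 0, "twist": 0}
    - {"dx": 0, "dy": 0, "dz": 0, "twist": 0}
    - {"dx": 0, "dy": 0, "dz": 0, "twist": 0}
  grip: 0.01

```text
t: 8.65
eef_pos: [618.7, 279.7, 21.0]
tcp_rot: [-3.141, -0.001, -0.4]
ft_force: [-0.2, -0.5, 0.6]
opening: 0.478
```

>>> carry_out:
  moves:
    - {"dx": 0, "dy": 0, "dz": 0, "twist": 0}
    - {"dx": 0, "dy": 0, "dz": 0, "twist": 0}
    - {"dx": 0, "dy": 0, "dz": 0, "twist": 0}
    - {"dx": 0, "dy": 0, "dz": 0, "twist": 0}
    - {"dx": 0, "dy": 0, "dz": 0, "twist": 0}

```text
t: 9.15
eef_pos: [618.7, 279.7, 20.5]
tcp_rot: [-3.141, -0.0, -0.4]
ft_force: [0.7, 1.1, -0.4]
opening: 0.248
```

>>> carry_out:
  moves:
    - {"dx": 0, "dy": 0, "dz": 0, "twist": 0}
    - {"dx": 0, "dy": 0, "dz": -0.02, "twist": 0}
    - {"dx": 0, "dy": 0, "dz": -0.06, "twist": 0}
    - {"dx": 0, "dy": 0, "dz": -0.1, "twist": 0}
    - {"dx": 0, "dy": 0, "dz": -0.13, "twist": 0}

```text
t: 9.65
eef_pos: [618.6, 279.5, 152.4]
tcp_rot: [-3.142, -0.0, -0.4]
ft_force: [0.3, 0.3, -3.5]
opening: 0.249
```

```bash
python3 -c "
from h import *
go(564.5,-29.8,145,-23)"
```

```text
t 9.65 pos [618.6 279.5 152.4] rpy [-180.    -0.   -22.9] open 23.7 F [ 0.3  0.3 -3.5]
dx 0.0706 dy 0.3059 dz 0.0074 twist 0.1
```

>>> carry_out:
  moves:
    - {"dx": 0.008, "dy": 0.035, "dz": 0, "twist": 0}
    - {"dx": 0.018, "dy": 0.08, "dz": 0, "twist": 0}
    - {"dx": 0.03, "dy": 0.125, "dz": 0, "twist": 0}
    - {"dx": 0.04, "dy": 0.17, "dz": 0, "twist": 0}
    - {"dx": 0.05, "dy": 0.215, "dz": 0, "twist": 0}

```text
t: 10.15
eef_pos: [579.9, 60.4, 150.1]
tcp_rot: [3.141, 0.001, -0.4]
ft_force: [0.4, -0.4, -3.9]
opening: 0.246
```

>>> carry_out:
  moves:
    - {"dx": 0.01, "dy": 0.04, "dz": 0, "twist": 0}
    - {"dx": 0.017, "dy": 0.07, "dz": 0, "twist": 0}
    - {"dx": 0.02, "dy": 0.085, "dz": 0, "twist": 0}
    - {"dx": 0.0206, "dy": 0.09, "dz": 0, "twist": 0}
    - {"dx": 0.0206, "dy": 0.09, "dz": 0, "twist": 0}

```text
t: 10.65
eef_pos: [564.8, -28.6, 150.3]
tcp_rot: [3.142, 0.0, -0.4]
ft_force: [-0.0, 0.7, -3.1]
opening: 0.246
```

Run:
```python
from h import *
go(564.5,-29.8,90,-23)
p,d=read_camera("scene")
cv2.imwrite("pics/c6.png",cv2.resize(p[140:270,230:360],None,fx=4,fy=4,interpolation=2)[:,:,::-1])
```

```text
t 10.65 pos [564.8 -28.6 150.3] rpy [180.    0.  -22.9] open 23.4 F [-0.   0.7 -3.1]
dx 0.0002 dy 0.0012 dz 0.0603 twist 0.1
```

View pics/c6.png

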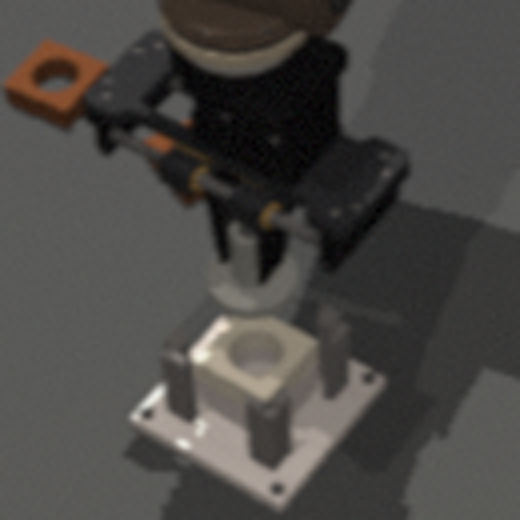

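The disc hangs level at (255,285), above the spacer at (255,355), and is centred. Lowering; it should seat at TCP z of about 82.5.

>>> carry_out:
  moves:
    - {"dx": 0, "dy": 0.001, "dz": 0.015, "twist": 0}
    - {"dx": 0, "dy": 0.001, "dz": 0.03, "twist": 0}
    - {"dx": 0, "dy": 0.001, "dz": 0.045, "twist": 0}
    - {"dx": 0, "dy": 0.001, "dz": 0.057, "twist": 0}
    - {"dx": 0, "dy": 0.001, "dz": 0.06, "twist": 0}

```text
t: 11.2
eef_pos: [564.1, -28.7, 89.2]
tcp_rot: [3.141, 0.002, -0.399]
ft_force: [-0.8, -0.2, -2.5]
opening: 0.243
```

>>> carry_out:
  moves:
    - {"dx": 0, "dy": 0, "dz": 0.002, "twist": 0}
    - {"dx": 0, "dy": 0, "dz": 0.004, "twist": 0}
    - {"dx": 0, "dy": 0, "dz": 0.004, "twist": 0}
    - {"dx": 0, "dy": 0, "dz": 0.004, "twist": 0}

```text
t: 11.6
eef_pos: [564.7, -29.8, 86.9]
tcp_rot: [-3.142, -0.001, -0.4]
ft_force: [1.1, 0.1, -3.7]
opening: 0.246
```

>>> carry_out:
  moves:
    - {"dx": 0, "dy": 0, "dz": 0.0015, "twist": 0}
    - {"dx": 0, "dy": 0, "dz": 0.003, "twist": 0}
    - {"dx": 0, "dy": 0, "dz": 0.0035, "twist": 0}
    - {"dx": 0, "dy": 0, "dz": 0.0035, "twist": 0}

```text
t: 12.0
eef_pos: [564.4, -29.8, 82.9]
tcp_rot: [3.141, 0.0, -0.4]
ft_force: [0.6, -0.5, -3.1]
opening: 0.248
```

>>> carry_out:
  moves:
    - {"dx": 0, "dy": 0, "dz": 0.0008, "twist": 0}
    - {"dx": 0, "dy": 0, "dz": 0.0015, "twist": 0}
    - {"dx": 0, "dy": 0, "dz": 0.0015, "twist": 0}

```text
t: 12.3
eef_pos: [564.6, -29.8, 82.4]
tcp_rot: [-3.142, -0.001, -0.4]
ft_force: [-2.5, 0.3, 7.0]
opening: 0.247
```

Fz rose by about 10 N, so the disc is seated. I'll open and retreat.

>>> carry_out:
  moves:
    - {"dx": 0, "dy": 0, "dz": 0, "twist": 0}
    - {"dx": 0, "dy": 0, "dz": 0, "twist": 0}
    - {"dx": 0, "dy": 0, "dz": 0, "twist": 0}
    - {"dx": 0, "dy": 0, "dz": 0, "twist": 0}
    - {"dx": 0, "dy": 0, "dz": 0, "twist": 0}
  grip: 0.055

```text
t: 12.8
eef_pos: [564.5, -29.7, 81.4]
tcp_rot: [3.142, -0.0, -0.4]
ft_force: [-0.3, -0.0, 0.1]
opening: 0.565
```

>>> carry_out:
  moves:
    - {"dx": 0, "dy": 0, "dz": -0.02, "twist": 0}
    - {"dx": 0, "dy": 0, "dz": -0.05, "twist": 0}
    - {"dx": 0, "dy": 0, "dz": -0.09, "twist": 0}
    - {"dx": 0, "dy": 0, "dz": -0.12, "twist": 0}
    - {"dx": 0, "dy": 0, "dz": -0.12, "twist": 0}

```text
t: 13.3
eef_pos: [566.0, -29.9, 205.4]
tcp_rot: [-3.14, -0.007, -0.4]
ft_force: [-0.2, 0.3, 0.5]
opening: 0.582
```

>>> carry_out:
  moves:
    - {"dx": 0, "dy": -0.04, "dz": 0, "twist": 0}
    - {"dx": 0, "dy": -0.085, "dz": 0, "twist": 0}
    - {"dx": 0, "dy": -0.13, "dz": 0, "twist": 0}
    - {"dx": 0, "dy": -0.175, "dz": 0, "twist": 0}
    - {"dx": 0, "dy": -0.2, "dz": 0, "twist": 0}

```text
t: 13.8
eef_pos: [642.8, 157.5, 200.2]
tcp_rot: [3.141, 0.001, -0.398]
ft_force: [-0.6, -0.5, -0.3]
opening: 0.583
```

>>> carry_out:
  moves:
    - {"dx": 0, "dy": 0, "dz": 0, "twist": 0}
    - {"dx": 0, "dy": 0, "dz": 0, "twist": 0}
    - {"dx": 0, "dy": 0, "dz": 0, "twist": 0}

```text
t: 14.1
eef_pos: [641.9, 153.5, 201.0]
tcp_rot: [3.141, 0.001, -0.401]
ft_force: [-0.1, 0.3, -1.1]
opening: 0.579
```

Run:
```python
from h import *
go(564.5,-29.8,200,-23)
p,d=read_camera("scene");q,e=read_camera("top")
P=cloud("top",e)[100:200,260:360].reshape(-1,3)
for a,b in((69,75),(110,118)):
    r=np.hypot(P[:,0]-564.5,P[:,1]+29.8)
    Q=P[(P[:,2]>a)&(P[:,2]<b)&(r<32)];c=cv2.minEnclosingCircle(Q[:,:2].astype(np.float32));print(len(Q),Q.mean(0).round(1),c)
A=cv2.resize(p[180:280,245:345],(390,390),interpolation=2);B=cv2.resize(q[110:210,265:365],(390,390),interpolation=2)
cv2.imwrite("pics/c7.png",np.hstack([A,B])[:,:,::-1])
```

```text
t 14.1 pos [641.9 153.5 201. ] rpy [180.   0. -23.] open 55.1 F [-0.1  0.3 -1.1]
dx 0.0002 dy 0.1990 dz 0.0010 twist 0.0
374 [562.2 -30.6  72.4] ((564.7733154296875, -30.782167434692383), 28.016407012939453)
110 [564.  -30.2 114.4] ((564.0823364257812, -30.339590072631836), 11.702844619750977)
```

View pics/c7.png

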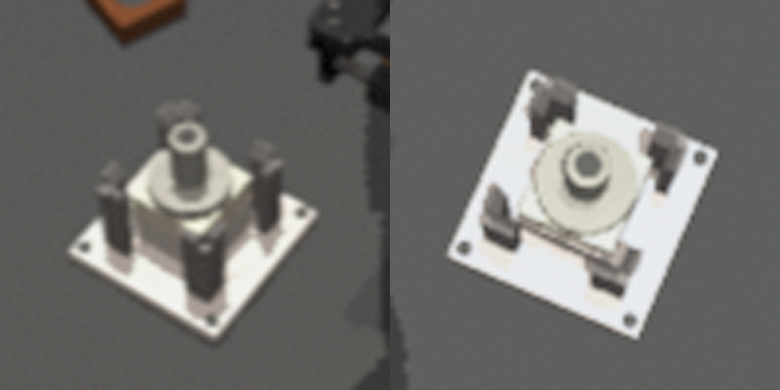

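Both views show the finished stack. The disc, at (187,180) on the left and (585,185) on the right, lies flat on the square spacer between the posts, with the gripper well clear.

```bash
python3 -c "
from cell import *
print(job_done())"
```

```text
the job is handed in; nothing more can be done
None
```

The cell is stacked and handed in at about 14 s of the 54 s limit. The large white spacer went onto the cell body first, then the large steel disc, stem up, onto the spacer. Both were lowered until the wrist force showed contact, then released. `job_done()` reports no verdict.

**Spacer check, before the disc went on:** its top was at z ≈ 62.2 mm (62 expected) and its centre about (564.5, −30), against the pocket at (564.5, −29.7). It looked square to the pocket in the picture. The box I fitted to the depth points also took in the posts, so it does not measure the spacer's angle on its own.

**Disc check, at the end:** its plate top was at z ≈ 72.4 mm (72 expected) and its stem top at 114.4 mm (114 expected). The stem axis was within about 1 mm of the pocket's axis. The wrist force was about 1 N, and the gripper was about 200 mm clear of the nest.

**Mishaps:** one move call was refused because a row lacked "twist"; I resent it with no effect on the scene. No final check failed or disagreed.

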